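# Fold the lid stay and shut the tool chest

### The arm

A 6-joint arm with a two-finger parallel gripper is mounted at the origin on the work surface. World frame = base frame: x ahead of the robot, y to its left, z up, the work surface at z = 0. Lengths are in m, angles in rad, forces in N, time in s.
With the tool pointing down it reaches from about 0.425 to 0.925 m from the base axis. Payload 12.5 kg.
Tool frame: the origin (TCP) lies on the centre line of the jaws, within the pads' length; the fingertips stand 11 mm ahead of it and the grasp point (between the pads) lies 8 mm behind it; z points along the fingers, x is the direction in which the jaws open and shut, and the axes are right-handed (so a half turn about z gives the same grasp; the last joint's range is limited). The gripper opens to 85 mm and grips with 20 to 120 N. Pads are 22 mm wide; open, the fingers measure 114 mm over their backs; the gripper's body (76 mm by 85 mm) begins 54 mm behind the grasp point. The pads swing forward as they close: fully open they stand 13 mm farther back than shut.
Start: joints at [1.091, 0.491, 1.559, -0, 1.092, -0.106], TCP at [0.228, 0.582, 0.242] pointing down, gripper open.
Joint ranges: [-3.1, 3.1], [-0.84, 2.19], [0.05, 2.79], [-1.13, 4.28], [0.06, 2.93], [-2.69, 2.69]. Speed limits (rad/s): [2.22, 2.22, 2.79, 3.14, 3.14, 3.14].

### API

Orientations are given as a unit quaternion [w, x, y, z].
In Python, from bench import * gives the robot as it stands. The module is installed in compiled form; this text tells all that it offers.
- The arm moves only by the tool drive_tool, never from a script. Its argument "targets" is a list of rows, each an object of numbers: "fingers": the opening, from 0 (shut) to 1 (fully open); "tx", "ty", "tz": the shift along the tool's x, y, z in m; "spin": the turn about the tool's z in degrees. A call has exactly 10 rows; each row is the pose to reach, as a shift and turn from the pose commanded when the call began, along the tool's axes at that moment; what a row does not reach only later rows make up. A row lasts 1/8 s, in which the tool goes at most 62.5 mm and 10.7 degrees, less where a joint would pass 70% of its speed; a pose out of reach is approached as far as the arm can. A call with a gripper value outside its range is refused whole. The fingers move at their own pace and stop on an object; the grip force is fixed at half the most. Time passes only in rows, so rows that repeat a pose let the fingers close, or fill a call up. It gives the time, the measured TCP pose, the force and the opening at its end, in the units of the state.
- observe(): the state, without advancing time (a new reading comes with each control period).
- camera(name): name is "side" or "top"; returns (picture, depth): 480x640x3 uint8, blue, green, red; 480x640 float32, m along the optical axis (not along the pixel's ray), 0 where there is no reading.
- get_calibration(name): a dict with "camera_matrix" (3x3 intrinsics, pixels), "dist" ([k1, k2, p1, p2, k3] as OpenCV has them; the pictures are not rectified), "view" (4x4, takes a point from world to camera coordinates). Camera axes: x right, y up, looking along -z (the intrinsics and any distortion apply to the point x, -y, -z); pixel columns grow to the right and rows downward; lengths in m; the calibration is good to about 2 mm. A picture is of the moment at which its call begins. get_calibration takes no time and is no camera call.
- close_job(): hands the job in, once; it reports no verdict.
The state is a dict: "t": time; "joint_positions": joint angles; "qd": joint speeds; "joint_efforts": joint torques, N m; "ee_pos": TCP position; "orientation": TCP orientation; "force": force on the tool from outside, world axes, zero at the start; "moment": the same for the moment, N m; "gripper_width": finger opening in m.
Only numpy, scipy, OpenCV 4.12 (cv2) and the standard library are available. Lean on these libraries where they do the work, as an engineer would, in place of code of your own. Each camera call takes 0.05 s, during which the arm holds its last target. There are 200 camera calls.

### The job

Close the tool chest on the bench: take the pull pin beside the knee of the lid's folding stay, lift the knee past centre so that the stay unlocks, never loading the stay so hard that its thin foot bracket bends, then take the lid by its bar handle and lower it gently until it is fully shut. Do not let the lid drop, leave the other things alone and let go at the end.

Things in the scene. Friction and masses are not known exactly. Their poses are not given: they have to be found in the camera images.
- chest: Fixed open plywood tool chest, 220 (its x) x 240 (its y) x 100 mm high, walls 10 mm; origin at the centre of its underside, z up. The lid is hinged on its -y long rim; +y is its front. The folding stay is outside its +x end.
- lid_hinge (a point): Mid-point of the lid's hinge axis, on the chest's -y top rim, 100 mm above its underside; the axis is parallel to the chest's x. Lid: plywood, 240 mm from hinge to free edge, 210 mm wide, 12 mm thick, 0.48 to 0.75 kg.
- lid_handle (a point): Middle of the lid's handle: a round steel bar 10 mm thick, 100 mm long, parallel to the hinge axis, centre line 34 mm off the lid's outer face, 191 mm from the hinge axis. Frame: x along the bar, y along the lid away from the hinge, z out of the outer face. The bar can turn in a pinch, so the tool may stay upright while it follows the lid round.
- lid (a joint): Lid angle, rad: near 0 as it stands open (65 degrees above level at 0), grows as it closes, 1.13 = fully shut on the rim. Stiff hinge (0.45 N m friction): unlocked, the lid stays up by itself while steeper than about 57 degrees (value below 0.13); further down its weight wins and it falls and slams if not held.
- stay_arm: Lower arm of the stay: steel strip, 130 mm from its foot pivot (the origin, at the chest's front top corner) to the knee; its -y axis points to the knee, its x outwards. Locked, it rises from the foot towards the hinge side at about 31 degrees and can only turn about the foot pivot. The upper arm, 64 mm, goes on from the knee to a pivot on the lid's end, 100 mm from the hinge.
- slot_mid (a point): Middle of the slot in which the pull pin is clamped, 24 mm short of the knee, taken 34 mm out from the arm's plane; frame as stay_arm. Pin: round steel, 12 mm thick, parallel to x, free to grasp from 16 to 58 mm out, then a 20 mm disc. It sits up to 16 mm to either side of this point along the arm, differently each time: see or feel where. It turns in a pinch.
- stay_knee (a joint): Knee angle, rad: 0 = locked (sagged past centre onto its stop), 0.12 = arms in line, more = unlocked and folding upwards, about 2.4 with the lid shut. It rubs: 3 to 7 N at the pin, upwards at right angles to the arm, moves it, and it stays put near centre. Some 4 mm of pin travel reaches centre, 13 mm about 0.4 rad; much further lets the lid start down.
- stay_foot (a joint): Bending, m, of the thin bracket that carries the foot pivot: springy along the chest's y (positive to the front), 6 N per mm, near 0 at rest. Bent 2 mm either way (12 N) it is spoilt: by gripping the pin off-centre, dragging it along the arm instead of round the foot pivot, or pressing the lid while locked. Come to the pin from above, leaning 20 to 30 degrees to the chest's front to clear the lid.
- driver: Screwdriver lying in the chest, 150 mm; leave alone.
- spanner: Spanner lying in the chest, 150 mm; leave alone.
- hammer: Hammer, 260 mm, on the bench before the chest's front; leave alone.
- mallet: Rubber mallet, 260 mm, on the bench behind the chest's hinge side; leave alone.

How it is judged:
By the outcome, as a careful person would: the job done as asked, in the order asked, and still so for the second after the job is handed in, with the robot touching nothing.
It also fails if it takes over 72 s, if anything falls off the work surface, if the arm or the gripper's body presses on something with over 40 N, if the wrist force passes 120 N, or if a joint passes its speed limit or range.

## Working session

There is one attempt and no reset: what is moved stays moved. The work goes in short steps, Python scripts to look and compute and a tool call to move; the robot and the scene stay as the last step left them, time stands still between calls to the robot, and variables do not carry over. Pictures are saved under pics/ and viewed, about 8 in all and at most 12, crops included, and the job is handed in when it is done.

Besides the shell and the picture viewer there is one more tool, called after ">>>" as name(argument=value, ...) on one line, values as JSON. drive_tool: Moves the arm, as the interface text tells. Its arguments: {"type":"object","properties":{"targets":{"type":"array","items":{"type":"object","properties":{"fingers":{"type":"number"},"tx":{"type":"number"},"ty":{"type":"number"},"tz":{"type":"number"},"spin":{"type":"number"}}}}},"required":["targets"]}

```bash
mkdir -p pics
cat > h.py <<'E'
from bench import *
import numpy as np, cv2
def world(name, uv, depth):
    c=get_calibration(name);K=np.array(c["camera_matrix"]);d=np.array(c["dist"]);V=np.array(c["view"])
    uv=np.asarray(uv,float).reshape(-1,2)
    n=cv2.undistortPoints(uv.reshape(-1,1,2),K,d).reshape(-1,2)
    z=np.array([depth[int(v),int(u)] for u,v in uv])
    p=np.c_[n[:,0]*z,-n[:,1]*z,-z,np.ones(len(z))]
    return (np.linalg.inv(V)@p.T).T[:,:3]
E
python3 - <<'E'
from h import *
print(observe())
for n in("side","top"):
    p,d=camera(n);cv2.imwrite(f"pics/{n}0.png",p);np.save(f"{n}0.npy",d)
    c=get_calibration(n);V=np.array(c["view"]);print(n,c["camera_matrix"],c["dist"],np.linalg.inv(V).round(3))
E
```

```text
{'t': 0.0, 'joint_positions': array([ 1.09139730e+00,  4.91548691e-01,  1.55945397e+00, -1.71609757e-06,
        1.09168684e+00, -1.05555243e-01]), 'qd': array([-0.0004418 , -0.0003115 , -0.00041715,  0.00133487, -0.00010119,
       -0.00012758]), 'joint_efforts': array([ 1.95232904e-03, -6.18452168e+01, -2.61589587e+01, -7.24550659e-05,
        4.11016357e-03,  4.00654903e-05]), 'ee_pos': array([0.22810221, 0.58166008, 0.24173293]), 'orientation': array([ 2.60185778e-04,  8.26194669e-01,  5.63384476e-01, -4.82776845e-04]), 'force': array([-0.32075669, -1.49101267,  0.3785226 ]), 'moment': array([-0.05181213,  0.02363052,  0.05019006]), 'gripper_width': 0.0853392667362921}
side [[499.75167816   0.         316.13774009]
 [  0.         499.75167816 244.83389346]
 [  0.           0.           1.        ]] [-0.01390796  0.          0.          0.          0.        ] [[-0.996  0.066 -0.059  0.488]
 [-0.089 -0.715  0.693  0.717]
 [ 0.004  0.696  0.718  0.927]
 [ 0.     0.     0.     1.   ]]
top [[484.80339651   0.         325.29034   ]
 [  0.         484.80339651 245.45111625]
 [  0.           0.           1.        ]] [0.01600848 0.         0.         0.         0.        ] [[-0.     0.987 -0.158  0.425]
 [-1.    -0.002 -0.01  -0.027]
 [-0.01   0.158  0.987  1.047]
 [ 0.     0.     0.     1.   ]]
```

View pics/side0.png

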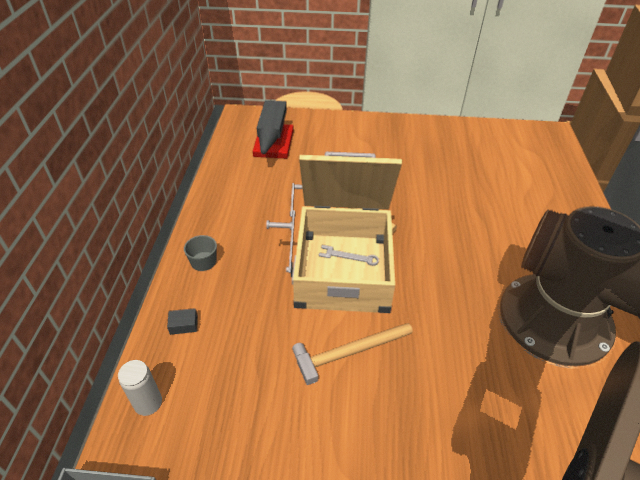

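View pics/top0.png

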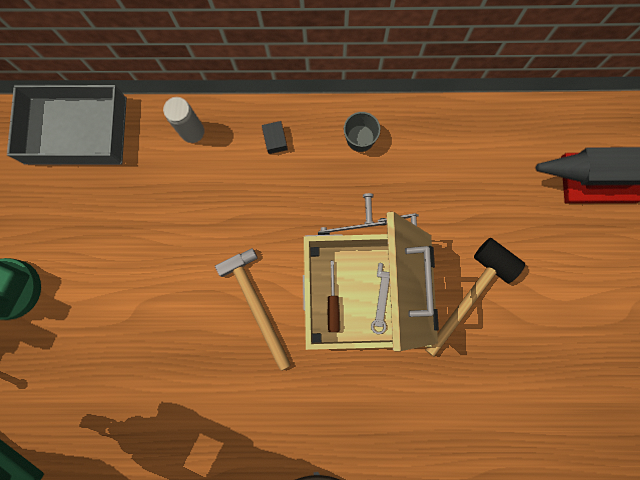

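Run:
```python
from h import *
t=cv2.imread("pics/top0.png");s=cv2.imread("pics/side0.png")
a=cv2.resize(t[180:260,300:460],None,fx=4.9,fy=4.9,interpolation=cv2.INTER_CUBIC)[:,:784]
b=cv2.resize(s[140:320,250:410],None,fx=3.3,fy=3.3,interpolation=cv2.INTER_CUBIC)
cv2.imwrite("pics/c1.png",a);cv2.imwrite("pics/c2.png",b)
dt=np.load("top0.npy");ds=np.load("side0.npy")
# metal pixels: low saturation bright, in 3D
for n,im,d,(u0,u1,v0,v1) in(("top",t,dt,(315,445,185,330)),("side",s,ds,(262,400,145,280))):
    hsv=cv2.cvtColor(im,cv2.COLOR_BGR2HSV);m=(hsv[...,1]<60)&(hsv[...,2]>90)
    v,u=np.nonzero(m);k=(u>=u0)&(u<u1)&(v>=v0)&(v<v1);uv=np.c_[u,v][k]
    P=world(n,uv,d);print(n,len(P))
    k=(P[:,2]>.11); 
    np.save(n+"_m.npy",np.c_[uv,P])
for n,d,q in(("top",dt,[(307,240),(306,345),(390,217),(399,347),(388,225)]),("side",ds,[(300,300),(389,305),(298,262),(392,262),(304,162),(397,164)])):
    print(n,np.c_[q,world(n,q,d)].round(3).tolist())
```

```text
top 1651
side 970
top [[307.0, 240.0, 0.588, 0.019, 0.099], [306.0, 345.0, 0.384, 0.02, 0.102], [390.0, 217.0, 0.586, -0.118, 0.318], [399.0, 347.0, 0.391, -0.127, 0.323], [388.0, 225.0, 0.573, -0.115, 0.319]]
side [[300.0, 300.0, 0.583, 0.026, 0.029], [389.0, 305.0, 0.382, 0.02, 0.027], [298.0, 262.0, 0.592, -0.026, 0.099], [392.0, 262.0, 0.383, -0.044, 0.101], [304.0, 162.0, 0.585, -0.119, 0.305], [397.0, 164.0, 0.395, -0.12, 0.313]]
```

View pics/c1.png

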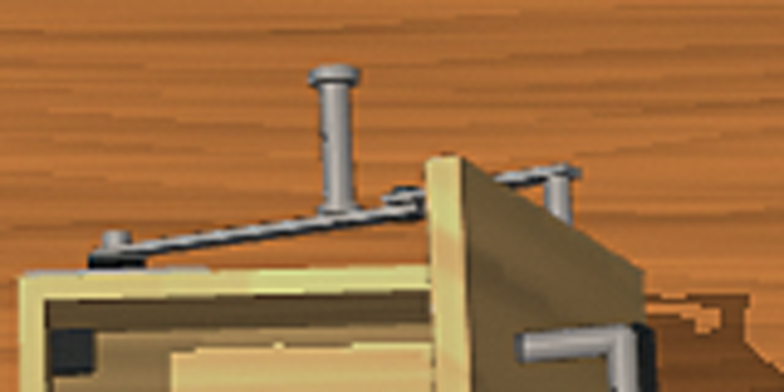

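View pics/c2.png

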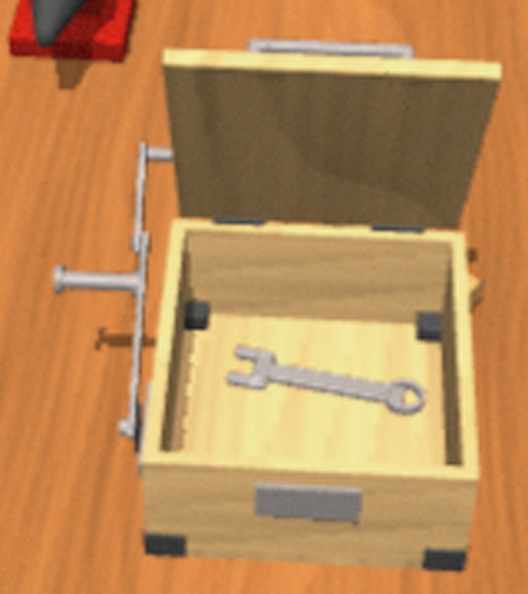

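Run:
```python
from h import *
np.set_printoptions(suppress=True,precision=4)
for n in("top","side"):
    M=np.load(n+"_m.npy");P=M[:,2:]
    def sel(x,y,z):
        k=np.all([(P[:,i]>r[0])&(P[:,i]<r[1]) for i,r in enumerate((x,y,z))],axis=0);return P[k]
    pin=sel((.615,.70),(-.13,-.03),(.11,.24))
    print(n,"pin",len(pin))
    for a in np.arange(.61,.69,.008):
        q=pin[(pin[:,0]>=a)&(pin[:,0]<a+.008)]
        if len(q):print(round(a,3),len(q),np.median(q,0),q[:,1].min(),q[:,1].max(),q[:,2].max())
    h=sel((.40,.58),(-.22,-.12),(.25,.34));
    print("handle",len(h),np.median(h,0),h.min(0),h.max(0))
    if len(h)>20:
        for a in np.arange(.42,.56,.02):
            q=h[(h[:,0]>=a)&(h[:,0]<a+.02)];
            if len(q):print(round(a,2),len(q),np.median(q,0),q[:,2].max(),q[:,1].min(),q[:,1].max())
    arm=sel((.594,.616),(-.2,.03),(.09,.22))
    print("arm",len(arm))
    for a in np.arange(-.2,.03,.02):
        q=arm[(arm[:,1]>=a)&(arm[:,1]<a+.02)]
        if len(q):print(round(a,2),len(q),np.median(q,0))
```

```text
top pin 171
0.61 16 [ 0.6157 -0.1171  0.1579] -0.12994376657944018 -0.09485645430826592 0.16826080393405185
0.618 26 [ 0.6222 -0.0995  0.1445] -0.10461017748986323 -0.09498783412266061 0.14859654409720924
0.626 26 [ 0.6301 -0.0996  0.1445] -0.10467236608228433 -0.0949651812935144 0.14775428636933996
0.634 21 [ 0.6383 -0.0987  0.1444] -0.10282539407700242 -0.09507210130730492 0.14867126343577675
0.642 21 [ 0.6456 -0.0989  0.1451] -0.10481767073516947 -0.0951209813484473 0.1479634870054538
0.65 21 [ 0.6552 -0.099   0.1452] -0.10309964330928968 -0.0951164832946635 0.15026366687363868
0.658 21 [ 0.6616 -0.0974  0.1444] -0.10310748058740989 -0.09361955672527131 0.1522836946191617
0.666 19 [ 0.6677 -0.0989  0.1479] -0.10681197824241694 -0.08968969902610477 0.1503864781897487
handle 617 [ 0.4897 -0.1767  0.2905] [ 0.4361 -0.1853  0.2747] [ 0.5453 -0.1481  0.2951]
0.42 52 [ 0.4377 -0.1645  0.284 ] 0.2936531426433382 -0.1830123147104364 -0.1500585044658237
0.44 141 [ 0.4438 -0.1764  0.2895] 0.2942218157708266 -0.18528314322336245 -0.14989937685853505
0.46 79 [ 0.4696 -0.1794  0.2913] 0.295017
[... 1901 characters left out ...]
2904] 0.29305282453564285 -0.17967547690496888 -0.17292279548098666
0.5 31 [ 0.5112 -0.1759  0.29  ] 0.2939698630151111 -0.18117189122264432 -0.1722056445179303
0.52 39 [ 0.5307 -0.1756  0.2897] 0.32198110015590464 -0.1795929032400625 -0.12433246266088505
0.54 10 [ 0.5431 -0.1749  0.2905] 0.3208301560598201 -0.1790552907170908 -0.12573854861346356
arm 160
-0.18 28 [ 0.6065 -0.1733  0.1948]
-0.16 2 [ 0.6157 -0.151   0.1839]
-0.14 14 [ 0.6132 -0.1241  0.1605]
-0.12 22 [ 0.6124 -0.108   0.1515]
-0.1 18 [ 0.6121 -0.0924  0.1416]
-0.08 15 [ 0.6102 -0.0681  0.1292]
-0.06 18 [ 0.6099 -0.0489  0.1151]
-0.04 17 [ 0.6092 -0.0308  0.1046]
-0.02 25 [ 0.61   -0.0109  0.094 ]
-0.0 1 [0.599  0.0076 0.0961]
```

```bash
cat >> h.py <<'E'
from scipy.spatial.transform import Rotation as Ro
def st(goal=None,ang=None):
    s=observe();w,x,y,z=s["orientation"];R=Ro.from_quat([x,y,z,w]).as_matrix()
    a=np.degrees(np.arctan2(R[1,0],R[0,0]))
    print("t %.2f"%s["t"],"tcp",s["ee_pos"].round(4),"xang %.2f"%a,"tilt",R[:,2].round(3),"F",s["force"].round(2),"M",s["moment"].round(2),"w %.4f"%s["gripper_width"],"q",s["joint_positions"].round(2))
    if goal is not None: print("shift",(R.T@(np.array(goal)-s["ee_pos"])).round(4))
    if ang is not None: print("spin",round(-(ang-a),2))
E
python3 - <<'E'
from h import *
np.set_printoptions(suppress=True,precision=4)
st([.66,.0,.27],91.8)
d=np.load("top0.npy");uv=[(u,v) for u in range(403,422,3) for v in range(262,305,3)]
P=world("top",uv,d)
def fit(P,pred):
    P=P[pred(P)]
    for _ in range(3):
        c=P.mean(0);n=np.linalg.svd(P-c)[2][2];r=(P-c)@n;P=P[abs(r)<max(.003,2*r.std())]
    n=n*np.sign(n[2]);print(len(P),"c",c,"n",n,"rms",r.std(),"elev",np.degrees(np.arctan2(-n[1],n[2])),"y at z=.1,x=.491:",c[1]-(n[2]*(.1-c[2])+n[0]*(.491-c[0]))/n[1])
fit(P,lambda P:P[:,2]>.12)
d=np.load("side0.npy");P=world("side",[(u,v) for u in range(312,390,4) for v in range(170,200,3)],d)
fit(P,lambda P:P[:,2]>.12)
# front face & rim
P=world("side",[(u,v) for u in range(310,380,5) for v in (284,286,300,302)],d);c=np.polyfit(P[:,0],P[:,1],1);print("front y@.491",np.polyval(c,.491),"yaw",np.degrees(c[0]),P[:,2].min(),P[:,2].max())
E
```

```text
t 0.10 tcp [0.2281 0.5817 0.2417] xang 68.58 tilt [-0.001 -0.001 -1.   ] F [-0.14 -0.47 -0.45] M [-0.03  0.02 -0.  ] w 0.0852 q [ 1.09  0.49  1.56  0.    1.09 -0.11]
shift [-0.3839  0.6145 -0.0279]
spin -23.22
105 c [ 0.4905 -0.1618  0.2462] n [ 0.0224 -0.9041  0.4266] rms 0.00037582461745558566 elev 64.73825915689272 y at z=.1,x=.491: -0.2307492262879436
200 c [ 0.488  -0.161   0.2211] n [ 0.0231 -0.9029  0.4292] rms 0.0009241175747733551 elev 64.57555894325174 y at z=.1,x=.491: -0.21850037882072704
front y@.491 0.023066168189383705 yaw 1.7628642670662396 0.023849229144564 0.0988106674070015
```

>>> drive_tool(targets=[{"tx": -0.02, "ty": 0.03, "tz": -0.005, "spin": -2, "fingers": 0.42}, {"tx": -0.045, "ty": 0.07, "tz": -0.01, "spin": -4, "fingers": 0.42}, {"tx": -0.075, "ty": 0.115, "tz": -0.015, "spin": -7, "fingers": 0.42}, {"tx": -0.105, "ty": 0.16, "tz": -0.02, "spin": -10, "fingers": 0.42}, {"tx": -0.135, "ty": 0.205, "tz": -0.025, "spin": -13, "fingers": 0.42}, {"tx": -0.165, "ty": 0.25, "tz": -0.028, "spin": -16, "fingers": 0.42}, {"tx": -0.195, "ty": 0.295, "tz": -0.028, "spin": -18, "fingers": 0.42}, {"tx": -0.22, "ty": 0.335, "tz": -0.028, "spin": -20, "fingers": 0.42}, {"tx": -0.24, "ty": 0.37, "tz": -0.028, "spin": -22, "fingers": 0.42}, {"tx": -0.255, "ty": 0.395, "tz": -0.028, "spin": -23.2, "fingers": 0.42}])

```text
t: 1.35
ee_pos: [0.5037, 0.1987, 0.27]
orientation: [-0.0, 0.696, 0.718, -0.0]
force: [0.2, 0.5, 0.5]
gripper_width: 0.0359
```

```bash
python3 -c "
from h import *
st([.654,-.02,.27],91.8)"
```

```text
t 1.35 tcp [0.5037 0.1987 0.27  ] xang 91.77 tilt [-0. -0. -1.] F [0.2  0.47 0.51] M [-0.01 -0.    0.03] w 0.0359 q [ 0.25  0.34  1.73  0.    1.07 -1.35]
shift [-0.2232  0.1435 -0.    ]
spin -0.03
```

>>> drive_tool(targets=[{"tx": -0.025, "ty": 0.02, "fingers": 0.42}, {"tx": -0.06, "ty": 0.045, "fingers": 0.42}, {"tx": -0.1, "ty": 0.075, "fingers": 0.42}, {"tx": -0.14, "ty": 0.105, "fingers": 0.42}, {"tx": -0.18, "ty": 0.13, "fingers": 0.42}, {"tx": -0.22, "ty": 0.141, "fingers": 0.42}, {"tx": -0.25, "ty": 0.141, "fingers": 0.42}, {"tx": -0.28, "ty": 0.141, "tz": 0.02, "fingers": 0.42}, {"tx": -0.295, "ty": 0.141, "tz": 0.04, "fingers": 0.42}, {"tx": -0.3025, "ty": 0.141, "tz": 0.05, "fingers": 0.42}])

```text
invalid input at $.targets[0]: expected keys fingers, tx, ty, tz, spin
```

Run:
```python
from h import *
st([.654,-.0993,.1315],91.8)
a,_=camera("side");b,_=camera("top")
o=np.zeros((480,800,3),np.uint8)
o[:400,:400]=cv2.resize(a[130:290,230:390],(400,400),interpolation=cv2.INTER_CUBIC);o[:400,400:]=cv2.resize(b[150:310,290:450],(400,400),interpolation=cv2.INTER_CUBIC)
cv2.imwrite("pics/a1.png",o[:400])
```

```text
t 1.35 tcp [0.5037 0.1987 0.27  ] xang 91.77 tilt [-0. -0. -1.] F [0.2  0.47 0.51] M [-0.01 -0.    0.03] w 0.0359 q [ 0.25  0.34  1.73  0.    1.07 -1.35]
shift [-0.3025  0.1411  0.1385]
spin -0.03
```

View pics/a1.png

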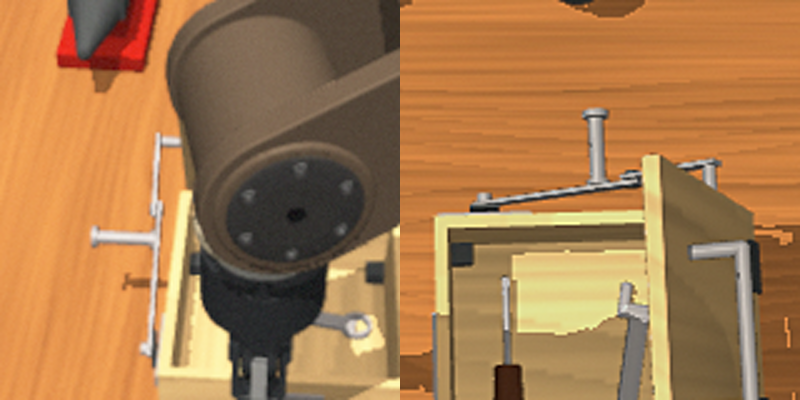

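Run:
```python
from h import *
np.set_printoptions(suppress=True,precision=3)
a,d=camera("side")
q=[(349,216),(349,200),(349,230),(318,216),(378,216),(349,240),(349,255),(310,180),(330,165),(380,165),(330,140),(316,205),(325,250),(372,250)]
print(np.c_[q,world("side",q,d)])
```

```text
[[349.    216.      0.487   0.263   0.512]
 [349.    200.      0.488   0.262   0.537]
 [349.    230.      0.485   0.259   0.485]
 [318.    216.      0.524   0.271   0.516]
 [378.    216.      0.45    0.246   0.5  ]
 [349.    240.      0.484   0.225   0.432]
 [349.    255.      0.483   0.228   0.405]
 [310.    180.      0.538   0.223   0.532]
 [330.    165.      0.514   0.219   0.554]
 [380.    165.      0.455   0.249   0.581]
 [330.    140.      0.518   0.169   0.557]
 [316.    205.      0.527   0.267   0.53 ]
 [325.    250.      0.517   0.234   0.418]
 [372.    250.      0.488   0.717   0.927]]
```

>>> drive_tool(targets=[{"tx": -0.025, "ty": 0.02, "tz": 0, "spin": 0, "fingers": 0.42}, {"tx": -0.06, "ty": 0.045, "tz": 0, "spin": 0, "fingers": 0.42}, {"tx": -0.1, "ty": 0.075, "tz": 0, "spin": 0, "fingers": 0.42}, {"tx": -0.14, "ty": 0.105, "tz": 0, "spin": 0, "fingers": 0.42}, {"tx": -0.18, "ty": 0.13, "tz": 0, "spin": 0, "fingers": 0.42}, {"tx": -0.22, "ty": 0.141, "tz": 0, "spin": 0, "fingers": 0.42}, {"tx": -0.25, "ty": 0.141, "tz": 0, "spin": 0, "fingers": 0.42}, {"tx": -0.28, "ty": 0.141, "tz": 0.02, "spin": 0, "fingers": 0.42}, {"tx": -0.295, "ty": 0.141, "tz": 0.04, "spin": 0, "fingers": 0.42}, {"tx": -0.3025, "ty": 0.141, "tz": 0.05, "spin": 0, "fingers": 0.42}])

```text
t: 2.75
ee_pos: [0.6528, -0.0973, 0.2191]
orientation: [-0.001, 0.696, 0.718, -0.0]
force: [0.6, 0.3, -0.8]
gripper_width: 0.0362
```

Run:
```python
from h import *
st([.654,-.0993,.1315],91.8)
a,_=camera("side");b,_=camera("top")
o=np.zeros((400,800,3),np.uint8)
o[:,:400]=cv2.resize(a[130:290,230:390],(400,400),interpolation=cv2.INTER_CUBIC);o[:,400:]=cv2.resize(b[150:310,290:450],(400,400),interpolation=cv2.INTER_CUBIC)
cv2.imwrite("pics/a2.png",o)
```

```text
t 2.75 tcp [ 0.6528 -0.0973  0.2191] xang 91.77 tilt [-0.002  0.001 -1.   ] F [ 0.57  0.3  -0.77] M [0.01 0.   0.04] w 0.0362 q [-0.25  0.56  1.49  0.    1.09 -1.85]
shift [-0.0021  0.0013  0.0876]
spin -0.03
```

View pics/a2.png

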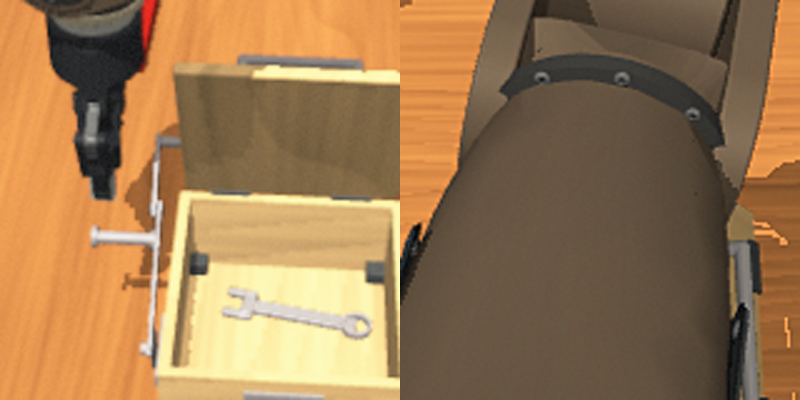

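Run:
```python
from h import *
np.set_printoptions(suppress=True,precision=3)
_,d=camera("top")
c=lambda x,y:(290+(x-400)/2.5,150+y/2.5)
q=[c(620,y) for y in(30,70,110,150,200,260,330,390)]+[c(x,60) for x in(475,560,690,750)]
print(np.c_[q,world("top",q,d)])
a,d=camera("side")
q=[(u,v) for v in(100,115,125,132,138,142,146) for u in(250,265,280,290)]
print(np.c_[q,world("side",q,d)])
```

```text
[[378.    162.      0.616  -0.084   0.486]
 [378.    178.      0.57   -0.075   0.574]
 [378.    194.      0.552  -0.074   0.579]
 [378.    210.      0.532  -0.072   0.594]
 [378.    230.      0.509  -0.07    0.61 ]
 [378.    254.      0.485  -0.068   0.626]
 [378.    282.      0.459  -0.066   0.644]
 [378.    306.      0.439  -0.064   0.66 ]
 [320.    174.      0.581  -0.016   0.55 ]
 [354.    174.      0.576  -0.051   0.567]
 [406.    174.      0.583  -0.108   0.546]
 [430.    174.      0.584  -0.134   0.542]]
[[250.    100.      0.665  -0.032   0.492]
 [265.    100.      0.639  -0.031   0.494]
 [280.    100.      0.613  -0.024   0.5  ]
 [290.    100.      0.595  -0.018   0.504]
 [250.    115.      0.668  -0.031   0.464]
 [265.    115.      0.64   -0.026   0.469]
 [280.    115.      0.614  -0.023   0.472]
 [290.    115.      0.596  -0.019   0.475]
 [250.    125.      0.669  -0.031   0.444]
 [265.    125.      0.642  -0.027   0.448]
 [280.    125.      0.615  -0.024   0.451]
 [290.    125.      0.597  -0.019   0.456]
 [250.    132.      0.672  -0.036   0.426]
 [265.    132.      0.644  -0.032   0.43 ]
 [280.    132.      0.624  -0.074   0.404]
 [290.    132.      0.692  -0.658   0.02 ]
 [250.    138.      0.684  -0.081   0.382]
 [265.    138.      0.65   -0.058   0.4  ]
 [280.    138.      0.626  -0.081   0.386]
 [290.    138.      0.688  -0.624   0.02 ]
 [250.    142.      0.683  -0.075   0.378]
 [265.    142.      0.653  -0.066   0.386]
 [280.    142.      0.625  -0.075   0.382]
 [290.    142.      0.685  -0.602   0.02 ]
 [250.    146.      0.685  -0.078   0.367]
 [265.    146.      0.654  -0.072   0.373]
 [280.    146.      0.626  -0.076   0.372]
 [290.    146.      0.686  -0.608   0.001]]
```

>>> drive_tool(targets=[{"tx": 0, "ty": 0, "tz": 0.01, "spin": 0, "fingers": 0.42}, {"tx": 0, "ty": 0, "tz": 0.025, "spin": 0, "fingers": 0.42}, {"tx": 0, "ty": 0, "tz": 0.04, "spin": 0, "fingers": 0.42}, {"tx": 0, "ty": 0, "tz": 0.055, "spin": 0, "fingers": 0.42}, {"tx": 0, "ty": 0, "tz": 0.068, "spin": 0, "fingers": 0.42}, {"tx": 0, "ty": 0, "tz": 0.078, "spin": 0, "fingers": 0.42}, {"tx": 0, "ty": 0, "tz": 0.085, "spin": 0, "fingers": 0.42}, {"tx": 0, "ty": 0, "tz": 0.0885, "spin": 0, "fingers": 0.42}, {"tx": 0, "ty": 0, "tz": 0.0885, "spin": 0, "fingers": 0.35}, {"tx": 0, "ty": 0, "tz": 0.0885, "spin": 0, "fingers": 0.3}])

```text
t: 4.2
ee_pos: [0.6533, -0.0978, 0.1322]
orientation: [0.0, 0.696, 0.718, 0.0]
force: [-0.2, 0.0, 0.1]
gripper_width: 0.0255
```

Run:
```python
from h import *
st([.654,-.0996,.1315],91.8)
a,_=camera("side")
cv2.imwrite("pics/a3.png",cv2.resize(a[150:250,240:340],(600,600),interpolation=cv2.INTER_CUBIC))
```

```text
t 4.20 tcp [ 0.6533 -0.0978  0.1322] xang 91.78 tilt [ 0.001 -0.    -1.   ] F [-0.23  0.    0.12] M [0.02 0.09 0.02] w 0.0255 q [-0.25  0.66  1.57  0.    0.91 -1.85]
shift [-0.0019  0.0006  0.0007]
spin -0.02
```

View pics/a3.png

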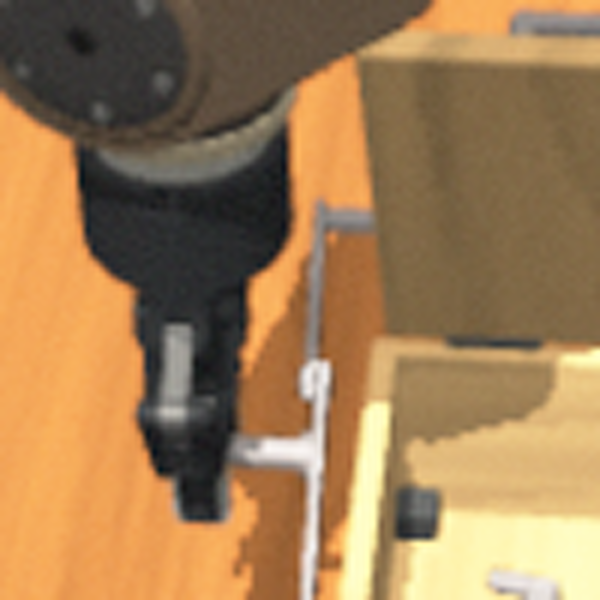

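>>> drive_tool(targets=[{"tx": -0.0015, "ty": 0, "tz": 0, "spin": 0, "fingers": 0.28}, {"tx": -0.0015, "ty": 0, "tz": 0, "spin": 0, "fingers": 0.26}, {"tx": -0.0015, "ty": 0, "tz": 0, "spin": 0, "fingers": 0.24}, {"tx": -0.0015, "ty": 0, "tz": 0, "spin": 0, "fingers": 0.22}, {"tx": -0.0015, "ty": 0, "tz": 0, "spin": 0, "fingers": 0.21}, {"tx": -0.0015, "ty": 0, "tz": 0, "spin": 0, "fingers": 0.2}, {"tx": -0.0015, "ty": 0, "tz": 0, "spin": 0, "fingers": 0.19}, {"tx": -0.0015, "ty": 0, "tz": 0, "spin": 0, "fingers": 0.18}, {"tx": -0.0015, "ty": 0, "tz": 0, "spin": 0, "fingers": 0.18}, {"tx": -0.0015, "ty": 0, "tz": 0, "spin": 0, "fingers": 0.18}])

```text
t: 5.5
ee_pos: [0.6532, -0.0992, 0.1318]
orientation: [-0.0, 0.696, 0.718, 0.0]
force: [0.8, 0.6, -0.2]
gripper_width: 0.0156
```

Run:
```python
from h import *
st()
```

```text
t 5.50 tcp [ 0.6532 -0.0992  0.1318] xang 91.78 tilt [ 0.  0. -1.] F [ 0.83  0.58 -0.2 ] M [0.   0.01 0.04] w 0.0156 q [-0.25  0.66  1.57  0.    0.91 -1.85]
```

>>> drive_tool(targets=[{"tx": 0, "ty": 0, "tz": 0, "spin": 0, "fingers": 0.175}, {"tx": 0, "ty": 0, "tz": 0, "spin": 0, "fingers": 0.17}, {"tx": 0, "ty": 0, "tz": 0, "spin": 0, "fingers": 0.165}, {"tx": 0, "ty": 0, "tz": 0, "spin": 0, "fingers": 0.16}, {"tx": 0, "ty": 0, "tz": 0, "spin": 0, "fingers": 0.16}, {"tx": 0, "ty": 0, "tz": 0, "spin": 0, "fingers": 0.155}, {"tx": 0, "ty": 0, "tz": 0, "spin": 0, "fingers": 0.155}, {"tx": 0, "ty": 0, "tz": 0, "spin": 0, "fingers": 0.15}, {"tx": 0, "ty": 0, "tz": 0, "spin": 0, "fingers": 0.15}, {"tx": 0, "ty": 0, "tz": 0, "spin": 0, "fingers": 0.15}])

```text
t: 6.75
ee_pos: [0.6533, -0.0995, 0.1318]
orientation: [0.0, 0.696, 0.718, 0.0]
force: [-0.0, -4.8, 0.5]
gripper_width: 0.0133
```

Run:
```python
from h import *
st();camera("side");st();camera("side");st()
```

```text
t 6.75 tcp [ 0.6533 -0.0995  0.1318] xang 91.78 tilt [ 0. -0. -1.] F [-0.01 -4.83  0.49] M [-0.79 -0.01 -0.04] w 0.0133 q [-0.25  0.66  1.57 -0.    0.91 -1.85]
t 6.80 tcp [ 0.6533 -0.0994  0.1318] xang 91.78 tilt [ 0. -0. -1.] F [-0.91 -5.34  0.43] M [-0.78 -0.09  0.02] w 0.0129 q [-0.25  0.66  1.57 -0.    0.91 -1.85]
t 6.85 tcp [ 0.6533 -0.0994  0.1319] xang 91.78 tilt [ 0. -0. -1.] F [-0.09 -4.98  1.  ] M [-0.79 -0.05 -0.04] w 0.0128 q [-0.25  0.66  1.57 -0.    0.91 -1.85]
```

>>> drive_tool(targets=[{"tx": -0.0005, "ty": 0, "tz": 0, "spin": 0, "fingers": 0.15}, {"tx": -0.001, "ty": 0, "tz": 0, "spin": 0, "fingers": 0.15}, {"tx": -0.001, "ty": 0, "tz": 0, "spin": 0, "fingers": 0.15}, {"tx": -0.001, "ty": 0, "tz": 0, "spin": 0, "fingers": 0.15}, {"tx": -0.001, "ty": 0, "tz": 0, "spin": 0, "fingers": 0.145}, {"tx": -0.001, "ty": 0, "tz": 0, "spin": 0, "fingers": 0.145}, {"tx": -0.001, "ty": 0, "tz": 0, "spin": 0, "fingers": 0.14}, {"tx": -0.001, "ty": 0, "tz": 0, "spin": 0, "fingers": 0.14}, {"tx": -0.001, "ty": 0, "tz": 0, "spin": 0, "fingers": 0.13}, {"tx": -0.001, "ty": 0, "tz": 0, "spin": 0, "fingers": 0.13}])

```text
t: 8.1
ee_pos: [0.6532, -0.1002, 0.1318]
orientation: [-0.0, 0.696, 0.718, 0.0]
force: [-0.2, -1.2, -0.1]
gripper_width: 0.0112
```

Run:
```python
from h import *
st();camera("side");st()
```

```text
t 8.10 tcp [ 0.6532 -0.1002  0.1318] xang 91.78 tilt [-0.  0. -1.] F [-0.22 -1.19 -0.07] M [-0.03  0.05 -0.07] w 0.0112 q [-0.25  0.66  1.57  0.    0.91 -1.85]
t 8.15 tcp [ 0.6532 -0.1002  0.1318] xang 91.78 tilt [-0.  0. -1.] F [-0.08  0.43  0.09] M [-0.05  0.07 -0.07] w 0.0115 q [-0.25  0.66  1.57  0.    0.91 -1.85]
```

>>> drive_tool(targets=[{"tx": 0, "ty": 0, "tz": 0, "spin": 0, "fingers": 0.05}, {"tx": 0, "ty": 0, "tz": 0, "spin": 0, "fingers": 0}, {"tx": 0, "ty": 0, "tz": 0, "spin": 0, "fingers": 0}, {"tx": 0.0003, "ty": 0, "tz": -0.0004, "spin": 0, "fingers": 0}, {"tx": 0.0005, "ty": 0, "tz": -0.0008, "spin": 0, "fingers": 0}, {"tx": 0.0008, "ty": 0, "tz": -0.0012, "spin": 0, "fingers": 0}, {"tx": 0.001, "ty": 0, "tz": -0.0016, "spin": 0, "fingers": 0}, {"tx": 0.001, "ty": 0, "tz": -0.0017, "spin": 0, "fingers": 0}, {"tx": 0.001, "ty": 0, "tz": -0.0017, "spin": 0, "fingers": 0}, {"tx": 0.001, "ty": 0, "tz": -0.0017, "spin": 0, "fingers": 0}])

```text
t: 9.4
ee_pos: [0.6532, -0.0992, 0.1334]
orientation: [-0.0, 0.696, 0.718, 0.0]
force: [0.7, -2.4, -5.9]
gripper_width: 0.01
```

Run:
```python
from h import *
st();camera("side");st();camera("side");st()
```

```text
t 9.40 tcp [ 0.6532 -0.0992  0.1334] xang 91.78 tilt [-0.  0. -1.] F [ 0.68 -2.39 -5.9 ] M [-0.55 -0.16 -0.06] w 0.0100 q [-0.25  0.66  1.57  0.    0.92 -1.85]
t 9.45 tcp [ 0.6532 -0.0992  0.1334] xang 91.78 tilt [-0.  0. -1.] F [ 1.27 -1.76 -7.34] M [-0.46 -0.15  0.02] w 0.0099 q [-0.25  0.66  1.57  0.    0.92 -1.85]
t 9.50 tcp [ 0.6532 -0.0992  0.1334] xang 91.78 tilt [-0.  0. -1.] F [ 0.95 -2.94 -6.27] M [-0.45 -0.17 -0.01] w 0.0101 q [-0.25  0.66  1.57  0.    0.92 -1.85]
```

>>> drive_tool(targets=[{"tx": 0.0005, "ty": 0, "tz": -0.0009, "spin": 0, "fingers": 0}, {"tx": 0.0011, "ty": 0, "tz": -0.0018, "spin": 0, "fingers": 0}, {"tx": 0.0017, "ty": 0, "tz": -0.0026, "spin": 0, "fingers": 0}, {"tx": 0.0023, "ty": 0, "tz": -0.0034, "spin": 0, "fingers": 0}, {"tx": 0.0028, "ty": 0, "tz": -0.0042, "spin": 0, "fingers": 0}, {"tx": 0.0034, "ty": 0, "tz": -0.005, "spin": 0, "fingers": 0}, {"tx": 0.0034, "ty": 0, "tz": -0.005, "spin": 0, "fingers": 0}, {"tx": 0.0034, "ty": 0, "tz": -0.005, "spin": 0, "fingers": 0}, {"tx": 0.0034, "ty": 0, "tz": -0.005, "spin": 0, "fingers": 0}, {"tx": 0.0034, "ty": 0, "tz": -0.005, "spin": 0, "fingers": 0}])

```text
t: 10.75
ee_pos: [0.6531, -0.0959, 0.1385]
orientation: [0.0, 0.696, 0.718, -0.0]
force: [-0.3, -4.3, -6.8]
gripper_width: 0.01
```

Run:
```python
from h import *
st();camera("side");st();camera("side");st()
```

```text
t 10.75 tcp [ 0.6531 -0.0959  0.1385] xang 91.78 tilt [ 0. -0. -1.] F [-0.33 -4.26 -6.77] M [-1.03  0.09  0.08] w 0.0100 q [-0.25  0.65  1.57 -0.    0.93 -1.85]
t 10.80 tcp [ 0.6531 -0.0959  0.1385] xang 91.78 tilt [-0. -0. -1.] F [-0.3  -3.41 -5.8 ] M [-1.    0.04  0.04] w 0.0099 q [-0.25  0.65  1.57 -0.    0.93 -1.85]
t 10.85 tcp [ 0.6531 -0.0959  0.1385] xang 91.78 tilt [ 0. -0. -1.] F [-0.31 -4.4  -5.27] M [-1.02  0.06 -0.01] w 0.0101 q [-0.25  0.65  1.57 -0.    0.93 -1.85]
```

>>> drive_tool(targets=[{"tx": 0.0005, "ty": 0, "tz": -0.0008, "spin": 0, "fingers": 0}, {"tx": 0.001, "ty": 0, "tz": -0.0015, "spin": 0, "fingers": 0}, {"tx": 0.0015, "ty": 0, "tz": -0.0022, "spin": 0, "fingers": 0}, {"tx": 0.002, "ty": 0, "tz": -0.003, "spin": 0, "fingers": 0}, {"tx": 0.0025, "ty": 0, "tz": -0.0036, "spin": 0, "fingers": 0}, {"tx": 0.003, "ty": 0, "tz": -0.0042, "spin": 0, "fingers": 0}, {"tx": 0.003, "ty": 0, "tz": -0.0042, "spin": 0, "fingers": 0}, {"tx": 0.003, "ty": 0, "tz": -0.0042, "spin": 0, "fingers": 0}, {"tx": 0.003, "ty": 0, "tz": -0.0042, "spin": 0, "fingers": 0}, {"tx": 0.003, "ty": 0, "tz": -0.0042, "spin": 0, "fingers": 0}])

```text
t: 12.1
ee_pos: [0.6531, -0.093, 0.1433]
orientation: [0.0, 0.696, 0.718, 0.0]
force: [-1.8, -5.1, -1.6]
gripper_width: 0.0099
```

Run:
```python
from h import *
st();camera("side");st();a,d=camera("side");st()
np.set_printoptions(suppress=True,precision=4)
P=world("side",[(u,v) for u in range(330,390,4) for v in range(170,200,3)],d);P=P[P[:,2]>.12]
for _ in range(3):
    c=P.mean(0);n=np.linalg.svd(P-c)[2][2];r=(P-c)@n;P=P[abs(r)<.003]
n*=np.sign(n[2]);print(c,n,np.degrees(np.arctan2(-n[1],n[2])),r.std())
cv2.imwrite("pics/a4.png",cv2.resize(a[150:250,240:340],(500,500),interpolation=cv2.INTER_CUBIC))
```

```text
t 12.10 tcp [ 0.6531 -0.093   0.1433] xang 91.76 tilt [ 0.001  0.    -1.   ] F [-1.85 -5.15 -1.64] M [-0.79  0.26 -0.04] w 0.0099 q [-0.24  0.64  1.57  0.    0.93 -1.84]
t 12.15 tcp [ 0.6531 -0.093   0.1433] xang 91.76 tilt [ 0.001  0.    -1.   ] F [-0.94 -4.38 -1.34] M [-0.81  0.24 -0.03] w 0.0103 q [-0.24  0.64  1.57  0.    0.93 -1.84]
t 12.20 tcp [ 0.6531 -0.093   0.1433] xang 91.76 tilt [ 0.001 -0.    -1.   ] F [-1.88 -4.92 -1.41] M [-0.81  0.27 -0.  ] w 0.0100 q [-0.24  0.64  1.57  0.    0.93 -1.84]
[ 0.4704 -0.1584  0.2245] [ 0.0236 -0.9005  0.4343] 64.25466154196626 0.0008457448731232259
```

View pics/a4.png

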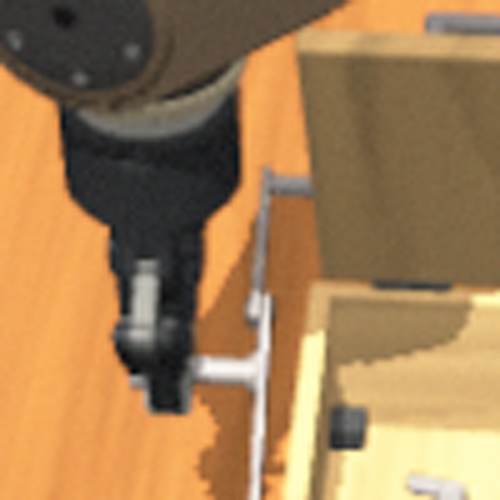

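>>> drive_tool(targets=[{"tx": 0, "ty": 0, "tz": 0, "spin": 0, "fingers": 0.2}, {"tx": 0, "ty": 0, "tz": 0, "spin": 0, "fingers": 0.4}, {"tx": 0, "ty": 0, "tz": 0, "spin": 0, "fingers": 0.4}, {"tx": 0, "ty": 0, "tz": -0.01, "spin": 0, "fingers": 0.4}, {"tx": 0, "ty": 0, "tz": -0.03, "spin": 0, "fingers": 0.4}, {"tx": 0, "ty": 0, "tz": -0.065, "spin": 0, "fingers": 0.4}, {"tx": 0, "ty": 0, "tz": -0.105, "spin": 0, "fingers": 0.4}, {"tx": 0, "ty": 0, "tz": -0.15, "spin": 0, "fingers": 0.4}, {"tx": 0, "ty": 0, "tz": -0.195, "spin": 0, "fingers": 0.4}, {"tx": 0, "ty": 0, "tz": -0.24, "spin": 0, "fingers": 0.4}])

```text
t: 13.45
ee_pos: [0.6527, -0.0926, 0.3852]
orientation: [0.0, 0.696, 0.718, 0.0]
force: [-0.1, 0.2, 0.4]
gripper_width: 0.034
```

Run:
```python
from h import *
st([.491,-.1795,.36],91.8)
np.set_printoptions(suppress=True,precision=4)
a,d=camera("side")
P=world("side",[(u,v) for u in range(330,390,4) for v in range(170,200,3)],d);P=P[P[:,2]>.12]
for _ in range(3):
    c=P.mean(0);n=np.linalg.svd(P-c)[2][2];r=(P-c)@n;P=P[abs(r)<.003]
n*=np.sign(n[2]);print(c,n,np.degrees(np.arctan2(-n[1],n[2])),r.std())
hsv=cv2.cvtColor(a,cv2.COLOR_BGR2HSV);m=(hsv[...,1]<60)&(hsv[...,2]>90)
v,u=np.nonzero(m);P=world("side",np.c_[u,v],d)
k=(P[:,1]<-.14)&(P[:,1]>-.21)&(P[:,2]>.26)&(P[:,2]<.32)&(P[:,0]>.44)&(P[:,0]<.54);print("handle",k.sum(),np.median(P[k],0))
k=(P[:,1]<-.05)&(P[:,1]>-.13)&(P[:,2]>.12)&(P[:,2]<.19)&(P[:,0]>.625)&(P[:,0]<.665);print("pin",k.sum(),np.median(P[k],0))
cv2.imwrite("pics/a5.png",cv2.resize(a[90:290,230:410],(540,600),interpolation=cv2.INTER_CUBIC))
```

```text
t 13.45 tcp [ 0.6527 -0.0926  0.3852] xang 91.79 tilt [ 0.001  0.    -1.   ] F [-0.14  0.17  0.39] M [-0.1  -0.02 -0.02] w 0.0340 q [-0.24  0.45  1.25  0.    1.44 -1.84]
shift [-0.0818 -0.1643  0.025 ]
spin -0.01
[ 0.4701 -0.1587  0.2243] [ 0.0252 -0.8985  0.4382] 64.00168154018553 0.0008703605463193867
handle 177 [ 0.4897 -0.1751  0.2893]
pin 78 [ 0.6473 -0.0896  0.1536]
```

View pics/a5.png

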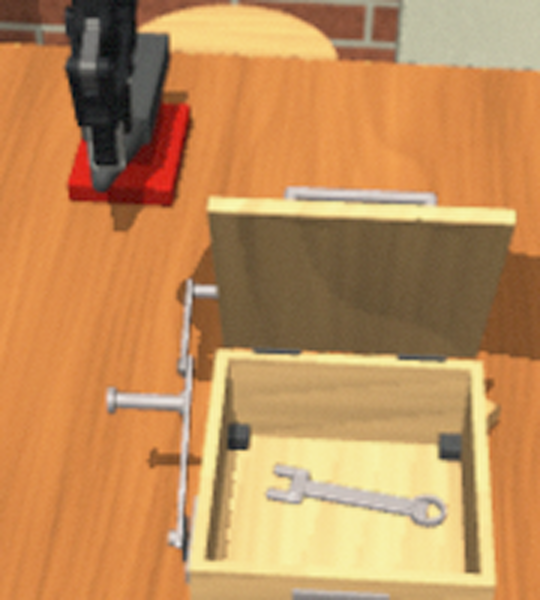

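>>> drive_tool(targets=[{"tx": -0.005, "ty": -0.01, "tz": 0, "spin": 0, "fingers": 0.26}, {"tx": -0.014, "ty": -0.028, "tz": 0, "spin": 0, "fingers": 0.26}, {"tx": -0.025, "ty": -0.05, "tz": 0, "spin": 0, "fingers": 0.26}, {"tx": -0.037, "ty": -0.075, "tz": 0, "spin": 0, "fingers": 0.26}, {"tx": -0.05, "ty": -0.1, "tz": 0, "spin": 0, "fingers": 0.26}, {"tx": -0.061, "ty": -0.125, "tz": 0, "spin": 0, "fingers": 0.26}, {"tx": -0.07, "ty": -0.145, "tz": 0.005, "spin": 0, "fingers": 0.26}, {"tx": -0.077, "ty": -0.157, "tz": 0.012, "spin": 0, "fingers": 0.26}, {"tx": -0.08, "ty": -0.163, "tz": 0.02, "spin": 0, "fingers": 0.26}, {"tx": -0.0805, "ty": -0.164, "tz": 0.025, "spin": 0, "fingers": 0.26}])

```text
t: 14.75
ee_pos: [0.4914, -0.1784, 0.3568]
orientation: [-0.0, 0.696, 0.718, -0.0]
force: [-0.1, 0.8, -0.1]
gripper_width: 0.0223
```

Run:
```python
from h import *
camera("side");st([.491,-.178,.2785],91.8)
a,_=camera("side");b,_=camera("top")
o=np.zeros((400,800,3),np.uint8)
o[:,:400]=cv2.resize(a[90:250,250:410],(400,400),interpolation=cv2.INTER_CUBIC);o[:,400:]=cv2.resize(b[200:360,310:470],(400,400),interpolation=cv2.INTER_CUBIC)
cv2.imwrite("pics/a6.png",o)
```

```text
t 14.80 tcp [ 0.4915 -0.1783  0.3564] xang 91.78 tilt [-0.001  0.001 -1.   ] F [-0.47  0.26 -0.15] M [ 0.   -0.04  0.03] w 0.0225 q [-0.47  0.24  1.64  0.    1.26 -2.08]
shift [ 0.0003 -0.0004  0.0779]
spin -0.02
```

View pics/a6.png

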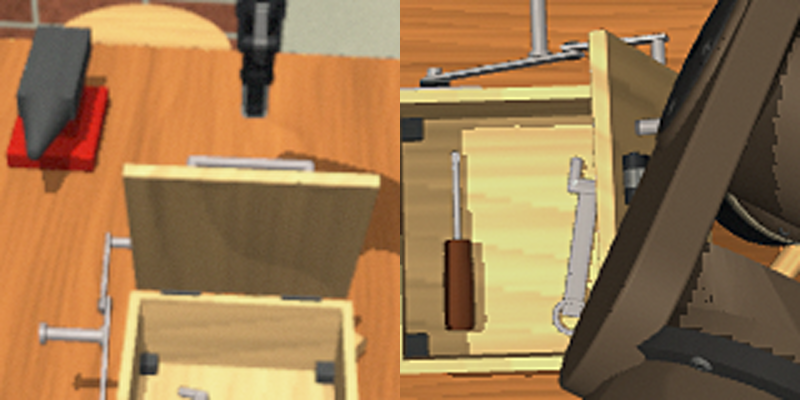

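>>> drive_tool(targets=[{"tx": 0, "ty": 0, "tz": 0.01, "spin": 0, "fingers": 0.26}, {"tx": 0, "ty": 0, "tz": 0.022, "spin": 0, "fingers": 0.26}, {"tx": 0, "ty": 0, "tz": 0.036, "spin": 0, "fingers": 0.26}, {"tx": 0, "ty": 0, "tz": 0.05, "spin": 0, "fingers": 0.26}, {"tx": 0, "ty": 0, "tz": 0.062, "spin": 0, "fingers": 0.26}, {"tx": 0, "ty": 0, "tz": 0.071, "spin": 0, "fingers": 0.26}, {"tx": 0, "ty": 0, "tz": 0.077, "spin": 0, "fingers": 0.26}, {"tx": 0, "ty": 0, "tz": 0.079, "spin": 0, "fingers": 0.26}, {"tx": 0, "ty": 0, "tz": 0.079, "spin": 0, "fingers": 0.26}, {"tx": 0, "ty": 0, "tz": 0.079, "spin": 0, "fingers": 0.26}])

```text
t: 16.15
ee_pos: [0.4917, -0.1784, 0.279]
orientation: [0.0, 0.696, 0.718, 0.0]
force: [-0.4, -0.1, 0.3]
gripper_width: 0.0224
```

Run:
```python
from h import *
st([.491,-.178,.2785],91.8);a,d=camera("side")
```

```text
t 16.15 tcp [ 0.4917 -0.1784  0.279 ] xang 91.78 tilt [ 0.001 -0.    -1.   ] F [-0.36 -0.11  0.28] M [-0.03 -0.02  0.05] w 0.0224 q [-0.47  0.31  1.76  0.    1.08 -2.08]
shift [ 0.0005 -0.0007  0.0005]
spin -0.02
```

>>> drive_tool(targets=[{"tx": 0, "ty": 0, "tz": 0, "spin": 0, "fingers": 0.22}, {"tx": 0, "ty": 0, "tz": 0, "spin": 0, "fingers": 0.2}, {"tx": 0, "ty": 0, "tz": 0, "spin": 0, "fingers": 0.18}, {"tx": 0, "ty": 0, "tz": 0, "spin": 0, "fingers": 0.17}, {"tx": 0, "ty": 0, "tz": 0, "spin": 0, "fingers": 0.16}, {"tx": 0, "ty": 0, "tz": 0, "spin": 0, "fingers": 0.15}, {"tx": 0, "ty": 0, "tz": 0, "spin": 0, "fingers": 0.14}, {"tx": 0, "ty": 0, "tz": 0, "spin": 0, "fingers": 0.13}, {"tx": 0, "ty": 0, "tz": 0, "spin": 0, "fingers": 0.13}, {"tx": 0, "ty": 0, "tz": 0, "spin": 0, "fingers": 0.13}])

```text
t: 17.45
ee_pos: [0.4916, -0.1784, 0.2787]
orientation: [-0.0, 0.696, 0.718, 0.0]
force: [-0.4, 0.5, 0.3]
gripper_width: 0.0113
```

Run:
```python
from h import *
st();camera("side");st()
```

```text
t 17.45 tcp [ 0.4916 -0.1784  0.2787] xang 91.78 tilt [ 0.  0. -1.] F [-0.35  0.54  0.32] M [ 0.01 -0.   -0.04] w 0.0113 q [-0.47  0.31  1.76  0.    1.08 -2.08]
t 17.50 tcp [ 0.4916 -0.1784  0.2787] xang 91.79 tilt [ 0.  0. -1.] F [ 0.75  0.38 -0.51] M [-0.02 -0.02 -0.02] w 0.0109 q [-0.47  0.31  1.76  0.    1.08 -2.08]
```

>>> drive_tool(targets=[{"tx": 0, "ty": 0, "tz": 0, "spin": 0, "fingers": 0}, {"tx": 0, "ty": 0, "tz": 0, "spin": 0, "fingers": 0}, {"tx": 0, "ty": 0, "tz": 0, "spin": 0, "fingers": 0}, {"tx": 0.002, "ty": 0, "tz": 0.0005, "spin": 0, "fingers": 0}, {"tx": 0.005, "ty": 0, "tz": 0.0012, "spin": 0, "fingers": 0}, {"tx": 0.008, "ty": 0, "tz": 0.0021, "spin": 0, "fingers": 0}, {"tx": 0.011, "ty": 0, "tz": 0.003, "spin": 0, "fingers": 0}, {"tx": 0.014, "ty": 0, "tz": 0.0038, "spin": 0, "fingers": 0}, {"tx": 0.016, "ty": 0, "tz": 0.0045, "spin": 0, "fingers": 0}, {"tx": 0.016, "ty": 0, "tz": 0.0045, "spin": 0, "fingers": 0}])

```text
t: 18.75
ee_pos: [0.4912, -0.1626, 0.2748]
orientation: [0.001, 0.696, 0.718, -0.0]
force: [-2.4, -2.2, 6.5]
gripper_width: 0.0083
```

```bash
cat >> h.py <<'E'
def lid():
    np.set_printoptions(suppress=True,precision=4)
    a,d=camera("side")
    c=LID; 
def look(box,nm):
    a,d=camera("side");u0,u1,v0,v1=box
    P=world("side",[(u,v) for u in range(u0,u1,4) for v in range(v0,v1,3)],d);P=P[P[:,2]>.12]
    for _ in range(4):
        c=np.median(P,0) if _==0 else P.mean(0);n=np.linalg.svd(P-c)[2][2];r=(P-c)@n;P=P[abs(r)<.004]
    n*=np.sign(n[2]);print(len(P),"c",c.round(4),"n",n.round(4),"elev %.2f"%np.degrees(np.arctan2(-n[1],n[2])),"rms %.4f"%r.std())
    cv2.imwrite("pics/%s.png"%nm,cv2.resize(a[90:290,230:410],(540,600),interpolation=cv2.INTER_CUBIC))
E
python3 - <<'E'
from h import *
st();look((330,388,175,200),"l1");st()
E
```

```text
t 18.75 tcp [ 0.4912 -0.1626  0.2748] xang 91.79 tilt [ 0.001 -0.001 -1.   ] F [-2.42 -2.25  6.48] M [-0.57  0.28 -0.04] w 0.0083 q [-0.45  0.3   1.78 -0.    1.06 -2.05]
30 c [ 0.4703 -0.1374  0.2367] n [ 0.0203 -0.8632  0.5045] elev 59.70 rms 0.0006
t 18.80 tcp [ 0.4912 -0.1626  0.2747] xang 91.79 tilt [ 0.001 -0.001 -1.   ] F [-2.49 -0.94  7.04] M [-0.57  0.32 -0.05] w 0.0082 q [-0.45  0.3   1.78 -0.    1.06 -2.05]
```

>>> drive_tool(targets=[{"tx": 0.0015, "ty": 0, "tz": 0.0, "spin": 0, "fingers": 0}, {"tx": 0.004, "ty": 0, "tz": 0.0007, "spin": 0, "fingers": 0}, {"tx": 0.0065, "ty": 0, "tz": 0.0016, "spin": 0, "fingers": 0}, {"tx": 0.0095, "ty": 0, "tz": 0.0026, "spin": 0, "fingers": 0}, {"tx": 0.0128, "ty": 0, "tz": 0.0038, "spin": 0, "fingers": 0}, {"tx": 0.016, "ty": 0, "tz": 0.005, "spin": 0, "fingers": 0}, {"tx": 0.0189, "ty": 0, "tz": 0.0062, "spin": 0, "fingers": 0}, {"tx": 0.022, "ty": 0, "tz": 0.0075, "spin": 0, "fingers": 0}, {"tx": 0.025, "ty": 0, "tz": 0.0089, "spin": 0, "fingers": 0}, {"tx": 0.027, "ty": 0, "tz": 0.0099, "spin": 0, "fingers": 0}])

```text
t: 20.05
ee_pos: [0.4905, -0.135, 0.2642]
orientation: [0.0, 0.696, 0.718, 0.0]
force: [2.9, -1.8, 1.6]
gripper_width: 0.0076
```

Run:
```python
from h import *
st();look((335,388,175,200),"l2");st()
```

```text
t 20.05 tcp [ 0.4905 -0.135   0.2642] xang 91.78 tilt [ 0.001  0.001 -1.   ] F [ 2.9  -1.82  1.62] M [-0.43 -0.39 -0.04] w 0.0076 q [-0.4   0.3   1.81  0.    1.03 -2.  ]
9 c [ 0.4813 -0.0727  0.2914] n [ 0.0086 -0.7062  0.7079] elev 44.93 rms 0.0011
t 20.10 tcp [ 0.4905 -0.1348  0.264 ] xang 91.79 tilt [ 0.001  0.001 -1.   ] F [ 3.34 -0.24  0.71] M [-0.24 -0.46 -0.07] w 0.0077 q [-0.4   0.3   1.81  0.    1.03 -2.  ]
```

>>> drive_tool(targets=[{"tx": 0.0037, "ty": 0, "tz": 0.0017, "spin": 0, "fingers": 0}, {"tx": 0.0082, "ty": 0, "tz": 0.004, "spin": 0, "fingers": 0}, {"tx": 0.0126, "ty": 0, "tz": 0.0064, "spin": 0, "fingers": 0}, {"tx": 0.0169, "ty": 0, "tz": 0.0089, "spin": 0, "fingers": 0}, {"tx": 0.0211, "ty": 0, "tz": 0.0115, "spin": 0, "fingers": 0}, {"tx": 0.0253, "ty": 0, "tz": 0.0143, "spin": 0, "fingers": 0}, {"tx": 0.0294, "ty": 0, "tz": 0.0171, "spin": 0, "fingers": 0}, {"tx": 0.0334, "ty": 0, "tz": 0.0201, "spin": 0, "fingers": 0}, {"tx": 0.0374, "ty": 0, "tz": 0.0231, "spin": 0, "fingers": 0}, {"tx": 0.0412, "ty": 0, "tz": 0.0263, "spin": 0, "fingers": 0}])

```text
t: 21.35
ee_pos: [0.4893, -0.094, 0.2377]
orientation: [0.0, 0.696, 0.718, 0.0]
force: [6.2, -0.7, 1.3]
gripper_width: 0.0076
```

Run:
```python
from h import *
st();look((340,388,175,200),"l3");st()
```

```text
t 21.35 tcp [ 0.4893 -0.094   0.2377] xang 91.78 tilt [ 0.001 -0.    -1.   ] F [ 6.19 -0.66  1.35] M [-0.55 -0.98 -0.1 ] w 0.0076 q [-0.32  0.32  1.87  0.    0.95 -1.92]
9 c [ 0.4859 -0.0539  0.3006] n [-0.9746  0.0089  0.2238] elev -2.27 rms 0.0012
t 21.40 tcp [ 0.4893 -0.0937  0.2375] xang 91.78 tilt [ 0.001  0.    -1.   ] F [ 5.79 -0.59 -1.13] M [-0.22 -1.03 -0.17] w 0.0081 q [-0.32  0.32  1.87  0.    0.95 -1.92]
```

View pics/l3.png

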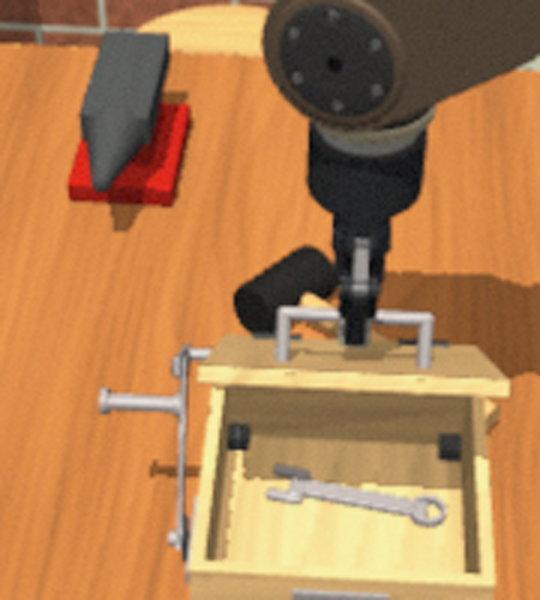

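>>> drive_tool(targets=[{"tx": 0.0038, "ty": 0.0001, "tz": 0.0032, "spin": 0, "fingers": 0}, {"tx": 0.0075, "ty": 0.0002, "tz": 0.0066, "spin": 0, "fingers": 0}, {"tx": 0.0111, "ty": 0.0003, "tz": 0.01, "spin": 0, "fingers": 0}, {"tx": 0.0146, "ty": 0.0004, "tz": 0.0136, "spin": 0, "fingers": 0}, {"tx": 0.018, "ty": 0.0005, "tz": 0.0172, "spin": 0, "fingers": 0}, {"tx": 0.0213, "ty": 0.0006, "tz": 0.0209, "spin": 0, "fingers": 0}, {"tx": 0.0246, "ty": 0.0007, "tz": 0.0248, "spin": 0, "fingers": 0}, {"tx": 0.0277, "ty": 0.0007, "tz": 0.0286, "spin": 0, "fingers": 0}, {"tx": 0.0307, "ty": 0.0008, "tz": 0.0326, "spin": 0, "fingers": 0}, {"tx": 0.0336, "ty": 0.0008, "tz": 0.0367, "spin": 0, "fingers": 0}])

```text
t: 22.65
ee_pos: [0.4883, -0.0604, 0.2008]
orientation: [-0.0, 0.696, 0.718, -0.0]
force: [-2.4, 0.2, 3.2]
gripper_width: 0.0077
```

Run:
```python
from h import *
st();camera("side");st()
```

```text
t 22.65 tcp [ 0.4883 -0.0604  0.2008] xang 91.79 tilt [-0.001  0.    -1.   ] F [-2.4   0.16  3.22] M [-0.29  0.24 -0.11] w 0.0077 q [-0.26  0.36  1.93 -0.    0.86 -1.86]
t 22.70 tcp [ 0.4883 -0.0601  0.2005] xang 91.79 tilt [-0.001  0.    -1.   ] F [ 0.47  2.32 -1.34] M [-0.04  0.09 -0.17] w 0.0079 q [-0.26  0.36  1.93  0.    0.86 -1.86]
```

>>> drive_tool(targets=[{"tx": 0.0028, "ty": 0, "tz": 0.0041, "spin": 0, "fingers": 0}, {"tx": 0.0055, "ty": 0.0001, "tz": 0.0083, "spin": 0, "fingers": 0}, {"tx": 0.0081, "ty": 0.0001, "tz": 0.0126, "spin": 0, "fingers": 0}, {"tx": 0.0106, "ty": 0.0001, "tz": 0.0169, "spin": 0, "fingers": 0}, {"tx": 0.013, "ty": 0.0001, "tz": 0.0213, "spin": 0, "fingers": 0}, {"tx": 0.0152, "ty": 0.0002, "tz": 0.0257, "spin": 0, "fingers": 0}, {"tx": 0.0173, "ty": 0.0002, "tz": 0.0303, "spin": 0, "fingers": 0}, {"tx": 0.0193, "ty": 0.0002, "tz": 0.0348, "spin": 0, "fingers": 0}, {"tx": 0.0212, "ty": 0.0002, "tz": 0.0394, "spin": 0, "fingers": 0}, {"tx": 0.0218, "ty": 0.0002, "tz": 0.041, "spin": 0, "fingers": 0}])

```text
t: 23.95
ee_pos: [0.488, -0.0387, 0.1599]
orientation: [-0.0, 0.696, 0.718, -0.0]
force: [-5.8, -1.3, 1.1]
gripper_width: 0.0081
```

Run:
```python
from h import *
st();a,d=camera("side");st()
b,dt=camera("top")
# lid outer face heights, free edge area
for q in ([(u,v) for u in(310,330,380) for v in(240,250,260,270,280)],):
    print(np.c_[q,world("side",q,d)].round(3))
```

```text
t 23.95 tcp [ 0.488  -0.0387  0.1599] xang 91.79 tilt [-0.001  0.    -1.   ] F [-5.83 -1.27  1.08] M [-0.73  0.81 -0.09] w 0.0081 q [-0.21  0.41  1.98 -0.    0.75 -1.82]
t 24.00 tcp [ 0.488  -0.0387  0.1598] xang 91.79 tilt [-0.001  0.    -1.   ] F [-3.9 -2.3 -2.5] M [-0.63  0.55 -0.13] w 0.0075 q [-0.21  0.41  1.98  0.    0.75 -1.82]
[[ 3.10e+02  2.40e+02  5.69e-01 -6.60e-02  1.30e-01]
 [ 3.10e+02  2.50e+02  5.65e-01 -3.20e-02  1.35e-01]
 [ 3.10e+02  2.60e+02  5.62e-01  2.00e-03  1.39e-01]
 [ 3.10e+02  2.70e+02  5.60e-01  2.40e-02  1.32e-01]
 [ 3.10e+02  2.80e+02  5.60e-01  2.50e-02  1.01e-01]
 [ 3.30e+02  2.40e+02  5.22e-01 -3.40e-02  1.67e-01]
 [ 3.30e+02  2.50e+02  5.22e-01 -3.90e-02  1.31e-01]
 [ 3.30e+02  2.60e+02  5.19e-01 -2.00e-03  1.39e-01]
 [ 3.30e+02  2.70e+02  5.18e-01  2.00e-02  1.33e-01]
 [ 3.30e+02  2.80e+02  5.17e-01  2.10e-02  1.01e-01]
 [ 3.80e+02  2.40e+02  4.12e-01 -8.40e-02  1.27e-01]
 [ 3.80e+02  2.50e+02  4.13e-01 -4.60e-02  1.35e-01]
 [ 3.80e+02  2.60e+02  4.13e-01 -1.30e-02  1.38e-01]
 [ 3.80e+02  2.70e+02  4.13e-01  1.80e-02  1.41e-01]
 [ 3.80e+02  2.80e+02  4.01e-01 -6.40e-02  1.20e-02]]
```

>>> drive_tool(targets=[{"tx": 0.0008, "ty": -0.0002, "tz": 0.002, "spin": 0, "fingers": 0}, {"tx": 0.0017, "ty": -0.0003, "tz": 0.0045, "spin": 0, "fingers": 0}, {"tx": 0.0026, "ty": -0.0003, "tz": 0.007, "spin": 0, "fingers": 0}, {"tx": 0.0034, "ty": -0.0003, "tz": 0.0095, "spin": 0, "fingers": 0}, {"tx": 0.0042, "ty": -0.0003, "tz": 0.012, "spin": 0, "fingers": 0}, {"tx": 0.0049, "ty": -0.0003, "tz": 0.014, "spin": 0, "fingers": 0}, {"tx": 0.0054, "ty": -0.0003, "tz": 0.016, "spin": 0, "fingers": 0}, {"tx": 0.0058, "ty": -0.0003, "tz": 0.0175, "spin": 0, "fingers": 0}, {"tx": 0.006, "ty": -0.0003, "tz": 0.0185, "spin": 0, "fingers": 0}, {"tx": 0.006, "ty": -0.0003, "tz": 0.019, "spin": 0, "fingers": 0}])

```text
t: 25.3
ee_pos: [0.4878, -0.0326, 0.1413]
orientation: [-0.0, 0.696, 0.718, 0.0]
force: [-3.2, 4.7, 3.0]
gripper_width: 0.0078
```

```bash
cat >> h.py <<'E'
def face():
    a,d=camera("side")
    P=world("side",[(u,v) for u in (308,312,316,320,372,376,380,384) for v in range(225,268,3)],d)
    P=P[(P[:,2]>.1)&(P[:,2]<.15)&(P[:,1]<.01)&(P[:,1]>-.2)];c=np.polyfit(P[:,1],P[:,2],1);r=P[:,2]-np.polyval(c,P[:,1])
    P=P[abs(r)<.004];c=np.polyfit(P[:,1],P[:,2],1)
    print(len(P),"slope deg %.2f"%np.degrees(np.arctan(c[0])),"z at y=0 %.4f"%np.polyval(c,0))
E
python3 - <<'E'
from h import *
st();face();st()
E
```

```text
t 25.30 tcp [ 0.4878 -0.0326  0.1413] xang 91.78 tilt [ 0.  0. -1.] F [-3.25  4.68  3.05] M [ 0.47  0.6  -0.08] w 0.0078 q [-0.2   0.44  2.    0.    0.7  -1.8 ]
117 slope deg 0.54 z at y=0 0.1150
t 25.35 tcp [ 0.4878 -0.0326  0.1413] xang 91.78 tilt [ 0.  0. -1.] F [-2.95  4.4   0.97] M [ 0.38  0.48 -0.1 ] w 0.0079 q [-0.2   0.44  2.    0.    0.7  -1.8 ]
```

>>> drive_tool(targets=[{"tx": -0.0002, "ty": 0, "tz": 0.0005, "spin": 0, "fingers": 0}, {"tx": -0.0002, "ty": 0, "tz": 0.001, "spin": 0, "fingers": 0}, {"tx": -0.0002, "ty": 0, "tz": 0.0015, "spin": 0, "fingers": 0}, {"tx": -0.0002, "ty": 0, "tz": 0.002, "spin": 0, "fingers": 0}, {"tx": -0.0002, "ty": 0, "tz": 0.0024, "spin": 0, "fingers": 0}, {"tx": -0.0002, "ty": 0, "tz": 0.0028, "spin": 0, "fingers": 0}, {"tx": -0.0002, "ty": 0, "tz": 0.0028, "spin": 0, "fingers": 0}, {"tx": -0.0002, "ty": 0, "tz": 0.0028, "spin": 0, "fingers": 0}, {"tx": -0.0002, "ty": 0, "tz": 0.0028, "spin": 0, "fingers": 0}, {"tx": -0.0002, "ty": 0, "tz": 0.0028, "spin": 0, "fingers": 0}])

```text
t: 26.6
ee_pos: [0.4878, -0.032, 0.1387]
orientation: [-0.0, 0.696, 0.718, 0.001]
force: [-3.0, 13.2, 4.3]
gripper_width: 0.0075
```

Run:
```python
from h import *
st();face();st()
```

```text
t 26.60 tcp [ 0.4878 -0.032   0.1387] xang 91.76 tilt [ 0.     0.002 -1.   ] F [-3.04 13.16  4.26] M [ 1.92  0.43 -0.08] w 0.0075 q [-0.2   0.45  2.    0.    0.7  -1.8 ]
114 slope deg 0.09 z at y=0 0.1126
t 26.65 tcp [ 0.4878 -0.032   0.1387] xang 91.76 tilt [ 0.     0.002 -1.   ] F [-2.87 12.43  4.95] M [1.89 0.45 0.02] w 0.0076 q [-0.2   0.45  2.    0.    0.7  -1.8 ]
```

>>> drive_tool(targets=[{"tx": 0.0004, "ty": 0.0001, "tz": 0, "spin": 0, "fingers": 0}, {"tx": 0.0008, "ty": 0.0002, "tz": 0.0003, "spin": 0, "fingers": 0}, {"tx": 0.0008, "ty": 0.0002, "tz": 0.0006, "spin": 0, "fingers": 0}, {"tx": 0.0008, "ty": 0.0002, "tz": 0.0009, "spin": 0, "fingers": 0}, {"tx": 0.0008, "ty": 0.0002, "tz": 0.0012, "spin": 0, "fingers": 0}, {"tx": 0.0008, "ty": 0.0002, "tz": 0.0015, "spin": 0, "fingers": 0}, {"tx": 0.0008, "ty": 0.0002, "tz": 0.0015, "spin": 0, "fingers": 0}, {"tx": 0.0008, "ty": 0.0002, "tz": 0.0015, "spin": 0, "fingers": 0}, {"tx": 0.0008, "ty": 0.0002, "tz": 0.0015, "spin": 0, "fingers": 0}, {"tx": 0.0008, "ty": 0.0002, "tz": 0.0015, "spin": 0, "fingers": 0}])

```text
t: 27.9
ee_pos: [0.4879, -0.0319, 0.1385]
orientation: [0.0, 0.696, 0.718, 0.0]
force: [-10.9, 5.6, 25.1]
gripper_width: 0.0077
```

Run:
```python
from h import *
st();face();st()
```

```text
t 27.90 tcp [ 0.4879 -0.0319  0.1385] xang 91.78 tilt [ 0.001  0.    -1.   ] F [-10.93   5.58  25.14] M [ 0.83  1.62 -0.1 ] w 0.0077 q [-0.2   0.45  2.    0.    0.69 -1.8 ]
115 slope deg 0.07 z at y=0 0.1130
t 27.95 tcp [ 0.4879 -0.0319  0.1385] xang 91.78 tilt [ 0.001  0.    -1.   ] F [-10.41   5.55  24.83] M [ 0.82  1.6  -0.01] w 0.0080 q [-0.2   0.45  2.    0.    0.69 -1.8 ]
```

>>> drive_tool(targets=[{"tx": 0.0003, "ty": -0.0005, "tz": -0.0006, "spin": 0, "fingers": 0}, {"tx": 0.0003, "ty": -0.0006, "tz": -0.0011, "spin": 0, "fingers": 0}, {"tx": 0.0003, "ty": -0.0006, "tz": -0.0011, "spin": 0, "fingers": 0.1}, {"tx": 0.0003, "ty": -0.0006, "tz": -0.0011, "spin": 0, "fingers": 0.25}, {"tx": 0.0003, "ty": -0.0006, "tz": -0.0011, "spin": 0, "fingers": 0.35}, {"tx": 0.0003, "ty": -0.0006, "tz": -0.0011, "spin": 0, "fingers": 0.35}, {"tx": 0.0003, "ty": -0.0006, "tz": -0.006, "spin": 0, "fingers": 0.35}, {"tx": 0.0003, "ty": -0.0006, "tz": -0.02, "spin": 0, "fingers": 0.35}, {"tx": 0.0003, "ty": -0.0006, "tz": -0.045, "spin": 0, "fingers": 0.35}, {"tx": 0.0003, "ty": -0.0006, "tz": -0.08, "spin": 0, "fingers": 0.35}])

```text
t: 29.2
ee_pos: [0.4871, -0.0319, 0.2183]
orientation: [-0.0, 0.696, 0.718, -0.0]
force: [1.0, -0.4, -0.0]
gripper_width: 0.0299
```

>>> drive_tool(targets=[{"tx": 0, "ty": 0, "tz": -0.02, "spin": 0, "fingers": 0.35}, {"tx": 0, "ty": 0, "tz": -0.05, "spin": 0, "fingers": 0.35}, {"tx": 0, "ty": 0, "tz": -0.08, "spin": 0, "fingers": 0.35}, {"tx": 0, "ty": 0, "tz": -0.1, "spin": 0, "fingers": 0.35}, {"tx": 0, "ty": 0, "tz": -0.12, "spin": 0, "fingers": 0.35}, {"tx": 0, "ty": 0, "tz": -0.12, "spin": 0, "fingers": 0.35}, {"tx": 0, "ty": 0, "tz": -0.12, "spin": 0, "fingers": 0.35}, {"tx": 0, "ty": 0, "tz": -0.12, "spin": 0, "fingers": 0.35}, {"tx": 0, "ty": 0, "tz": -0.12, "spin": 0, "fingers": 0.35}, {"tx": 0, "ty": 0, "tz": -0.12, "spin": 0, "fingers": 0.35}])

```text
t: 30.45
ee_pos: [0.4873, -0.032, 0.3367]
orientation: [-0.0, 0.696, 0.718, -0.0]
force: [-0.5, 0.5, 0.4]
gripper_width: 0.0298
```

Run:
```python
from h import *
st();face()
a,_=camera("side");cv2.imwrite("pics/fin.png",cv2.resize(a[90:390,190:430],(480,600),interpolation=cv2.INTER_CUBIC))
```

```text
t 30.45 tcp [ 0.4873 -0.032   0.3367] xang 91.78 tilt [-0.001  0.    -1.   ] F [-0.48  0.47  0.35] M [-0.    0.02  0.03] w 0.0298 q [-0.2   0.2   1.74  0.    1.2  -1.8 ]
115 slope deg 0.16 z at y=0 0.1130
```

View pics/fin.png

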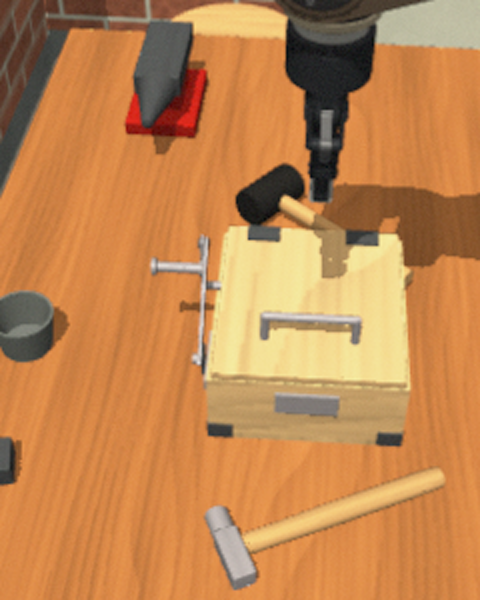

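```bash
python3 -c "
from h import *
print(close_job());st()"
```

```text
the job is handed in; nothing more can be done
None
the job is handed in; nothing more can be done
```

The tool chest is shut and the job is handed in, at about 30 s on the robot's clock.

- **Stay:** I gripped the pull pin centred, by feel, and lifted it 13.5 mm round the foot pivot. The sideways force at the pin stayed at about 5 N or less in every reading, against the 12 N that spoils the bracket. I let go of the pin and it stayed where it was.
- **Lid:** I took the bar handle and lowered the lid along its arc at about 12°/s or slower. It seated on the rim with a firm stop at about 25 N. I eased off, let go and backed the tool 0.2 m clear.

**Last checks:** The lid's top face measured 113 mm high (112 expected) and sloped 0.07° while pressed. It read 0.16° after release, which I take as camera noise. The final picture shows the lid closed and the stay folded, with the hammer and mallet in view and apparently where they were. The tool force read about zero.

**What disagreed or was not checked:**
- The drive has no tilt, so I came to the pin with the tool upright, not leaning. I checked the clearance to the lid by measurement first.
- The handle's measured radius fitted a hinge a few millimetres off the nominal one. I corrected the path from the forces as the lid came down.
- The bracket's bend was only judged from the tool force, not measured.
- The screwdriver and spanner are now hidden under the lid, so I could not check them at the end.

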